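# Lock the torch nozzles in their rack

### The job

Put the torch nozzle rack in order for carrying: press each of the three copper nozzles fully down on its spigot while the keeper bar is still well open, then swing the keeper bar shut over them until it clicks past its spring ball and rests against its back stop. Leave the other things on the bench where they are.

Things in the scene. Friction and masses are not known exactly. Their poses are not given: they have to be found in the camera images.
- rack: aluminium rack fixed to the table: block 80 (x) x 250 (y) x 30 high, origin at centre of underside; at yaw 0 x points away from the robot. Three copper nozzles in a row at x = 0, y = +45, 0, -45. Hinge post at y = +88. Catch post at y = -99 (36 x 20, top 85 above the table) with a spring ball in its top and a back stop on its +x side, 103 high.
- nozzle_a (a joint): how far nozzle a stands proud of being fully home, in m: 0 = fully down on the block, 0.018 at most. It is a tight sliding fit on its spigot (about 6 N to move it down) and stays where it is left.
- nozzle_a_top (a point): centre of the top face of copper nozzle a (at rack y = +45); nozzle 24 across at the foot, 21 at the top, 55 long; its top is 85 above the table when fully home, higher by as much as it stands proud.
- nozzle_b (a joint): how far nozzle b stands proud of being fully home, in m: 0 = fully down on the block, 0.018 at most. It is a tight sliding fit on its spigot (about 6 N to move it down) and stays where it is left.
- nozzle_b_top (a point): centre of the top face of copper nozzle b (at rack y = 0); nozzle 24 across at the foot, 21 at the top, 55 long; its top is 85 above the table when fully home, higher by as much as it stands proud.
- nozzle_c (a joint): how far nozzle c stands proud of being fully home, in m: 0 = fully down on the block, 0.018 at most. It is a tight sliding fit on its spigot (about 6 N to move it down) and stays where it is left.
- nozzle_c_top (a point): centre of the top face of copper nozzle c (at rack y = -45); nozzle 24 across at the foot, 21 at the top, 55 long; its top is 85 above the table when fully home, higher by as much as it stands proud.
- keeper (a joint): angle of the keeper bar in rad: 0 = shut along the row of nozzles against the back stop, growing as it opens towards the robot's side (clockwise from above), at most 1.7; stays where it is left. In the last 0.1 rad it must be pushed past the spring ball (about 6 N at the post), which then holds it shut.
- keeper_hinge (a point): point on the upright hinge axis of the keeper bar, at mid height of the bar (94.5 above the table). A bolt end reaches 107 above the table.
- keeper_post (a point): mid height (115 above the table) of the upright thumb post on the bar: steel pin 12 across, 165 from the hinge axis, spanning 100 to 130 above the table. The bar is square steel 12 x 12, 88 to 100 above the table, and ends 200 from the hinge axis; it passes 3.5 over nozzles fully home and is blocked by one standing proud.
- coupon_1: weld test coupon, flat dark steel plate 100 x 50 x 6 with a bead along it, lying on the table on the robot's side of the rack, under the sweep of the bar; bystander (origin at the centre of its underside)
- coupon_2: second such coupon, 100 x 50 x 6, beyond the rack; bystander (origin at the centre of its underside)
- tub: white round paste tub with blue label, 76 across, 85 high, standing off the catch end of the rack (rack's -y side); bystander (origin at the centre of its underside)
- tub_lid: loose white lid, disc 72 across, 10 thick, lying off the hinge end of the rack (rack's +y side); bystander (origin at the centre of its underside)
- brush: wooden brush with black bristles, 250 x 28 x 36, lying beyond the rack; bystander (origin at the centre of its underside)
- tube_piece: welded practice piece, 40 mm square tube upright on a 50 x 50 plate, 43 high, on the left of the table; bystander (origin at the centre of its underside)
- pliers: pliers with blue handles, about 200 long, 14 high, lying on the right of the table; bystander (origin on the table near its pivot)

How it is judged (in metres and radians):
On the way, in this order (a step that is already met when the one before it is completed fails the run):
1. all three nozzles are fully down while the keeper bar is still open (value of joint each of nozzle_a, nozzle_b, nozzle_c below 0.002 m and value of joint keeper above 0.4 rad), for 0.2 s.
2. the keeper bar is shut past its spring ball (value of joint each of nozzle_a, nozzle_b, nozzle_c below 0.002 m and value of joint keeper below 0.03 rad), for 0.2 s.
At the end, for the whole second after the job is handed in: All three nozzles are within 2 mm of fully down, and the keeper bar is at rest within 0.03 rad of fully shut, held behind its spring ball (all of step 2 and not (velocity of joint keeper above 0.05 rad/s) and velocity of joint keeper above -0.05 rad/s); the robot touches nothing.
It fails at once if a bystander was moved by more than 30 mm (distance of any of coupon_1, coupon_2, tub, tub_lid, brush, tube_piece, pliers from where it was at the start of the episode above 0.03 m).
It also fails if it takes over 58 s, if anything falls off the work surface, if the arm or the gripper's body presses on something with over 40 N, if the wrist force passes 120 N, or if a joint passes its speed limit or range.

### The arm

A 6-joint arm with a two-finger parallel gripper is mounted at the origin on the work surface. World frame = base frame: x ahead of the robot, y to its left, z up, the work surface at z = 0. Lengths are in m, angles in degrees, forces in N, time in s.
With the tool pointing down it reaches from about 0.25 to 0.725 m from the base axis. Payload 9.7 kg.
Tool frame: the origin (TCP) lies between the finger pads; the fingertips stand bot.tcp_to_tips ahead of it and the grasp point (between the pads) lies 2 mm behind it (bot.tcp_to_tips is the distance from the TCP to the fingertips, in m); z points along the fingers, y is the line along which they close (so a half turn about z gives the same grasp; the last joint's range is limited). The gripper opens to 85 mm and grips with 20 to 120 N. Pads are 22 mm wide; open, the fingers measure 114 mm over their backs; the gripper's body (76 mm by 85 mm) begins 54 mm behind the grasp point. The pads swing forward as they close: fully open they stand 13 mm farther back than shut.
Start: joints at [74.141, 4.979, 10.078, 95.1, 0, 90], TCP at [0.15, 0.529, 0.248] pointing down, gripper open.
Joint ranges: [-179.16, 179.16], [-48.56, 103.87], [-65.8, 70.77], [-126.05, 130.52], [-82.76, 87.17], [-180, 180]. Speed limits (degrees/s): [127.2, 127.2, 147.25, 180, 180, 180].

### API

Orientations are given as [roll, pitch, yaw] about the fixed x, y, z axes, in that order (R = Rz(yaw) Ry(pitch) Rx(roll)).
In Python, from workcell import sensors, camera, camera_params, bot gives the robot as it stands.
- The arm moves only by the tool apply_moves, never from a script. Its argument "motion" is a list of rows, each an object with "jaw": the opening, from -1 (shut) to 1 (fully open); "xyz": the shift along the tool's x, y, z in mm, a list of three; "twist": the turn about the tool's z in rad. A call has 1 to 5 rows; each row is the pose to reach, as a shift and turn from the pose commanded when the call began, along the tool's axes at that moment; what a row does not reach only later rows make up. A row lasts 1/8 s, in which the tool goes at most 62.5 mm and 10.7 degrees, less where a joint would pass 70% of its speed; a pose out of reach is approached as far as the arm can. A call with a gripper value outside its range is refused whole. The fingers move at their own pace and stop on an object; "grip_force" is the grip in N (left out, the last holds). Time passes only in rows, so rows that repeat a pose let the fingers close. It gives the time, the measured TCP pose, the force, the opening and the grip force at its end, in the units of the state.
- sensors.get_obs(): the state, without advancing time (a new reading comes with each control period).
- camera(name): name is "scene" or "top" or "wrist"; returns (picture, depth): 384x512x3 uint8, red, green, blue; 384x512 float32, m along the optical axis (not along the pixel's ray), 0 where there is no reading.
- camera_params(name): a dict with "mtx" (3x3 intrinsics, pixels), "rvec" (rotation vector, rad) and "tvec" (3), from world to camera coordinates, as OpenCV has them. Camera axes: x right, y down, z forward; pixel columns grow to the right and rows downward; lengths in m; the calibration is good to about 2 mm. The wrist camera is an equidistant fisheye: a pixel r from the principal point sees the ray r / f radians off the axis. A picture is of the moment at which its call begins: read the wrist's pose just before it. camera_params takes no time and is no camera call; for the wrist camera it gives the pose at the moment of the call.
- bot.job_done(): hands the job in; it is judged then, once.
The state is a dict: "time": time; "q": joint angles; "qd": joint speeds; "joint_efforts": joint torques, N m; "ee_pos": TCP position; "tcp_rot": TCP orientation; "wrist_force": force on the tool from outside, world axes, zero at the start; "torque": the same for the moment, N m; "opening": finger opening in m; "grasp_force": force on a finger pad.
Only numpy, scipy, OpenCV 4.12 (cv2) and the standard library are available. Lean on these libraries where they do the work, as an engineer would, in place of code of your own. Each camera call takes 0.05 s, during which the arm holds its last target. There are 200 camera calls.

## Working session

There is one attempt and no reset: what is moved stays moved. The work goes in short steps, Python scripts to look and compute and a tool call to move; the robot and the scene stay as the last step left them, time stands still between calls to the robot, and variables do not carry over. Pictures are saved under pics/ and viewed, at most 10 in all, crops included, and the job is handed in when it is done.

Besides the shell and the picture viewer there is one more tool, called after ">>>" as name(argument=value, ...) on one line, values as JSON. apply_moves: Moves the arm, as the interface text tells. Its arguments: {"type":"object","properties":{"motion":{"type":"array","items":{"type":"object","properties":{"jaw":{"type":"number"},"xyz":{"type":"array","items":{"type":"number"}},"twist":{"type":"number"}}}},"grip_force":{"type":"number"}},"required":["motion"]}

```bash
mkdir -p pics; ls; python3 - <<'E'
from workcell import sensors, camera, camera_params, bot
import cv2,numpy as np
o=sensors.get_obs(); print(o['time'],o['ee_pos'],o['tcp_rot'],o['opening'],bot.tcp_to_tips)
for n in ['scene','top']:
    p,d=camera(n); cv2.imwrite(f'pics/{n}0.png',p[:,:,::-1]); np.savez(f'{n}0.npz',p=p,d=d,**camera_params(n)); print(n,camera_params(n))
E
```

```text
pics
0.0 [0.15021442 0.52886738 0.24759001] [-1.79923940e+02 -4.40073795e-04  1.64143116e+02] 0.08567506777680722 0.017
scene {'mtx': array([[445.33464146,   0.        , 262.21176348],
       [  0.        , 445.33464146, 194.5061704 ],
       [  0.        ,   0.        ,   1.        ]]), 'rvec': array([ 0.80451521,  2.51667399, -1.13287244]), 'tvec': array([ 0.48593212, -0.13540349,  1.97597707])}
top {'mtx': array([[383.25744144,   0.        , 259.30797248],
       [  0.        , 383.25744144, 190.97307394],
       [  0.        ,   0.        ,   1.        ]]), 'rvec': array([ 2.20432599, -2.16315469,  0.07927722]), 'tvec': array([-0.02222681,  0.60476504,  1.33745726])}
```

View pics/scene0.png

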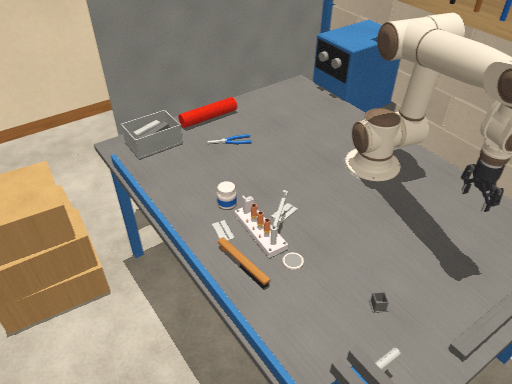

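View pics/top0.png

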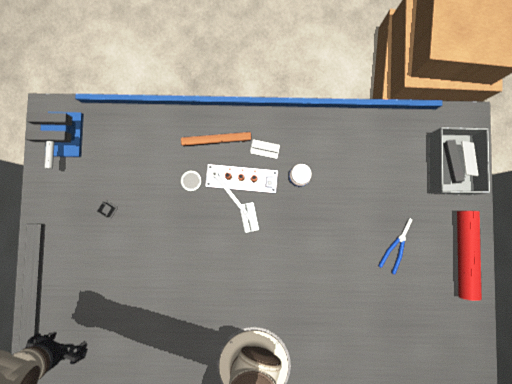

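The top view shows the rack at (205–278, 165–193), with copper nozzles near (228,176), (241,178) and (254,179). The bar runs open towards about (243,210), the tub is at (300,175), the lid at (191,181) and a coupon lies under the bar at (250,217). The scene view shows the nozzles near (254,212), (261,219) and (267,227).

```bash
cat > h.py <<'E'
import cv2,numpy as np
def load(n): return dict(np.load(n))
def R(P): return cv2.Rodrigues(P['rvec'])[0]
def proj(P,X): return cv2.projectPoints(np.float64(X).reshape(-1,3),P['rvec'],P['tvec'],P['mtx'],None)[0][:,0]
def plane(P,uv,z):
    r=R(P); c=-r.T@P['tvec']; out=[]
    for u,v in np.atleast_2d(uv):
        d=r.T@np.linalg.inv(P['mtx'])@[u,v,1]; out.append(c+d*(z-c[2])/d[2])
    return np.array(out)
def tri(P,u,Q,w):
    M=lambda A:A['mtx']@np.c_[R(A),A['tvec']]
    X=cv2.triangulatePoints(M(P),M(Q),np.float64(u).reshape(2,1),np.float64(w).reshape(2,1))[:,0]; return X[:3]/X[3]
E
python3 - <<'E'
from h import *
for n,(x0,x1,y0,y1) in {'top':(170,320,120,240),'scene':(200,320,170,290)}.items():
    P=load(n+'0.npz'); hsv=cv2.cvtColor(P['p'],cv2.COLOR_RGB2HSV)
    m=cv2.inRange(hsv,(3,110,50),(15,255,255)); k=np.zeros_like(m);k[y0:y1,x0:x1]=m[y0:y1,x0:x1]
    nn,_,s,c=cv2.connectedComponentsWithStats(k)
    for i in range(1,nn):
        if s[i,4]>5: print(n,s[i],c[i].round(1), plane(P,c[i],.085).round(4))
    cr=P['p'][y0:y1,x0:x1,::-1]; cv2.imwrite(f'pics/{n}c.png',cv2.resize(cr,None,fx=5 if n=='top' else 5,fy=5,interpolation=cv2.INTER_CUBIC))
E
```

```text
top [181 132  70  14 566] [215.3 138.5] [[0.7774 0.1428 0.085 ]]
top [226 174   5   5  15] [228.7 176.5] [[0.6478 0.0937 0.085 ]]
top [239 174   5   6  16] [241.2 177.6] [[0.6449 0.0512 0.085 ]]
top [251 176   6   6  18] [253.7 178.9] [[0.641  0.0088 0.085 ]]
scene [251 204  13  20 120] [256.8 214. ] [[0.6547 0.041  0.085 ]]
scene [264 218   6  13  60] [266.6 225. ] [[0.6584 0.1063 0.085 ]]
scene [218 237  52  48 418] [241.8 260.3] [[0.819  0.1896 0.085 ]]
```

View pics/topc.png

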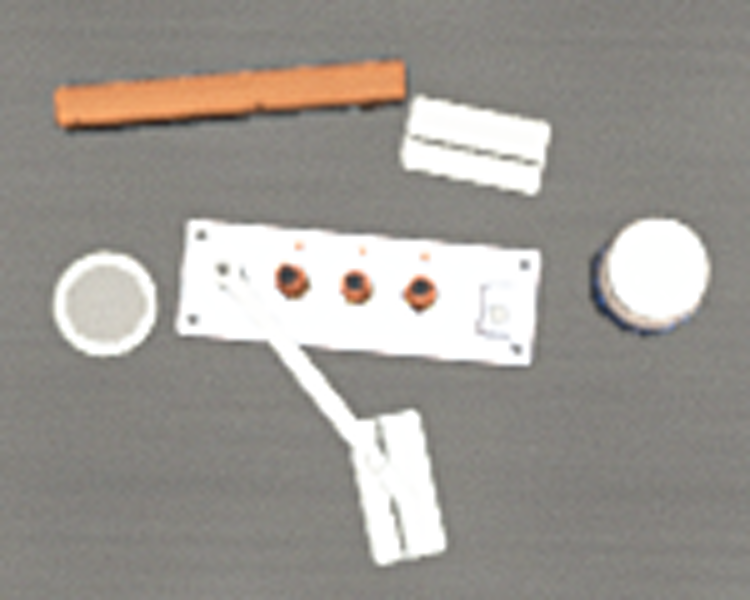

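View pics/scenec.png

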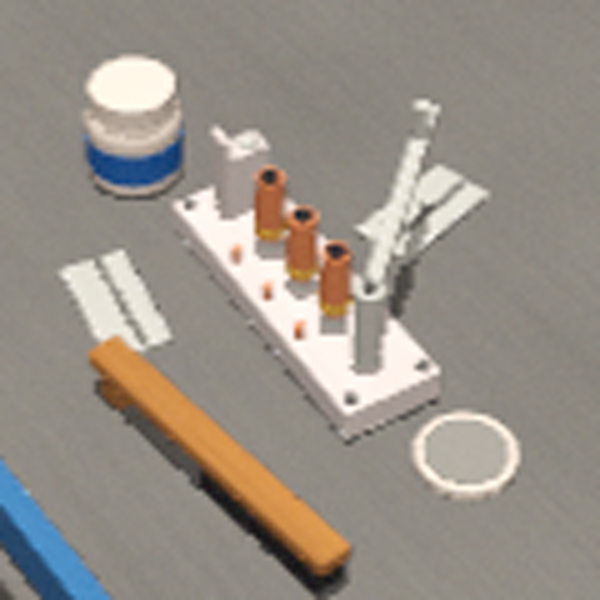

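The crops show the nozzle holes at top (291,277), (354,284), (419,292) and scene (338,250), (302,215), (268,177), in 5x crop pixels. The thumb post is near scene (425,105) and top (378,462). The catch post is at top (500,312).

```bash
python3 - <<'E'
from h import *
T=load('top0.npz');S=load('scene0.npz')
t=lambda x,y:((x+.5)/5-.5+170,(y+.5)/5-.5+120); s=lambda x,y:((x+.5)/5-.5+200,(y+.5)/5-.5+170)
for n,a,b in [('a',t(291,276),s(338,249)),('b',t(354,284),s(302,214)),('c',t(419,291),s(268,176)),('post',t(378,462),s(427,105)),('hinge',t(224,269),s(371,287)),('catch',t(498,312),s(250,142))]:
    X=tri(T,a,S,b); print(n,X.round(4),'resid',(proj(T,X)-a).round(1),(proj(S,X)-b).round(1))
m=(T['p'].min(2)>195).astype('uint8'); k=np.zeros_like(m);k[160:197,203:282]=m[160:197,203:282]
k=cv2.morphologyEx(k,cv2.MORPH_OPEN,np.ones((7,7)))
c=max(cv2.findContours(k,0,2)[0],key=cv2.contourArea); q=cv2.boxPoints(cv2.minAreaRect(c)); W=plane(T,q,.03)
print(W.round(4),'centre',W.mean(0).round(4),'sides',np.linalg.norm(np.diff(W,axis=0),axis=1).round(4))
e=max([W[1]-W[0],W[2]-W[1]],key=np.linalg.norm); yaw=np.degrees(np.arctan2(e[1],e[0]))-90; print('yaw',yaw)
# scene block top corners
C=np.array([s(172,207),s(348,433),s(440,372)]); print(plane(S,C,.03).round(4))
# depth heights of points around
for P,uv in [(T,t(291,285)),(T,t(354,296)),(T,t(419,302)),(T,t(378,462)),(T,t(224,269)),(T,t(320,375))]:
    u,v=map(int,np.round(uv)); D=P['d'][v-2:v+3,u-2:u+3].astype(float); r=R(P);
    z=[]
    for i in range(5):
        for j in range(5):
            pc=D[i,j]*(np.linalg.inv(P['mtx'])@[u-2+j,v-2+i,1]); z.append((r.T@(pc-P['tvec'])))
    z=np.array(z); i=z[:,2].argmax(); print(uv,z[i].round(4), np.sort(z[:,2])[-6:].round(3))
E
```

```text
a [0.6506 0.0967 0.1002] resid [[-0.3  0.3]] [[-0.3 -0. ]]
b [0.6481 0.0529 0.0983] resid [[ 0.2 -0.2]] [[0.2 0. ]]
c [0.6452 0.0082 0.0998] resid [[ 0.5 -0.6]] [[0.5 0. ]]
post [0.526  0.0352 0.1285] resid [[-0.5  0.5]] [[-0.5 -0. ]]
hinge [0.6547 0.1412 0.1017] resid [[-0.2  0.2]] [[-0.2 -0. ]]
catch [ 0.6298 -0.0426  0.0883] resid [[-0.3  0.4]] [[-0.4 -0. ]]
[[ 0.679   0.1794  0.03  ]
 [ 0.6836 -0.0685  0.03  ]
 [ 0.6055 -0.0697  0.03  ]
 [ 0.6009  0.1771  0.03  ]] centre [0.6422 0.0546 0.03  ] sides [0.2479 0.0781 0.2469]
yaw -178.91933329671537
[[ 0.6827 -0.0685  0.03  ]
 [ 0.707   0.1893  0.03  ]
 [ 0.6205  0.1814  0.03  ]]
(227.8, 176.6) [0.647  0.0911 0.1069] [0.1   0.101 0.102 0.104 0.105 0.107]
(240.4, 178.8) [0.6447 0.0579 0.1029] [0.098 0.098 0.098 0.099 0.101 0.103]
(253.4, 180.0) [0.6418 0.0143 0.1061] [0.099 0.101 0.101 0.103 0.103 0.106]
(245.2, 212.0) [0.5341 0.0375 0.1346] [0.13  0.13  0.13  0.132 0.133 0.135]
(214.4, 173.4) [0.6554 0.144  0.1129] [0.108 0.109 0.109 0.109 0.111 0.113]
(233.6, 194.6) [0.5774 0.0696 0.1039] [0.103 0.103 0.103 0.103 0.104 0.104]
```

>>> apply_moves(motion=[{"jaw":-1,"xyz":[-56,-26,0],"twist":-0.05},{"jaw":-1,"xyz":[-112,-52,0],"twist":-0.1},{"jaw":-1,"xyz":[-168,-78,0],"twist":-0.15},{"jaw":-1,"xyz":[-224,-104,0],"twist":-0.2},{"jaw":-1,"xyz":[-280,-130,0],"twist":-0.216}], grip_force=40)

```text
time: 0.72
ee_pos: [0.3853, 0.3259, 0.2481]
tcp_rot: [-180.0, -0.0, 176.6]
wrist_force: [1.1, 1.6, 1.3]
opening: -0.0002
grasp_force: 0.0
```

>>> apply_moves(motion=[{"jaw":-1,"xyz":[-48,-37,0]},{"jaw":-1,"xyz":[-96,-74,0]},{"jaw":-1,"xyz":[-144,-111,0]},{"jaw":-1,"xyz":[-192,-148,0]},{"jaw":-1,"xyz":[-240,-184,0]}])

```text
validation failed for argument at $.mo...
```

>>> apply_moves(motion=[{"jaw":-1,"xyz":[-40,-30,30]},{"jaw":-1,"xyz":[-40,-30,90]},{"jaw":-1,"xyz":[-40,-30,110]},{"jaw":-1,"xyz":[-40,-30,110]}])

```text
validation failed for argument at $.mo...
```

>>> apply_moves(motion=[{"jaw":-1,"xyz":[-48,-37,0],"twist":0},{"jaw":-1,"xyz":[-96,-74,0],"twist":0},{"jaw":-1,"xyz":[-144,-111,0],"twist":0},{"jaw":-1,"xyz":[-192,-148,0],"twist":0},{"jaw":-1,"xyz":[-240,-184,0],"twist":0}])

```text
time: 1.35
ee_pos: [0.6137, 0.1276, 0.2479]
tcp_rot: [-180.0, -0.0, 176.5]
wrist_force: [-0.1, 1.5, 0.6]
opening: -0.0
grasp_force: 0.0
```

>>> apply_moves(motion=[{"jaw":-1,"xyz":[-40,-30,0],"twist":0},{"jaw":-1,"xyz":[-40,-30,50],"twist":0},{"jaw":-1,"xyz":[-40,-30,100],"twist":0},{"jaw":-1,"xyz":[-40,-30,110],"twist":0},{"jaw":-1,"xyz":[-40,-30,110],"twist":0}])

```text
time: 1.98
ee_pos: [0.6505, 0.097, 0.139]
tcp_rot: [-180.0, -0.0, 176.5]
wrist_force: [-0.4, 0.7, 0.1]
opening: 0.0003
grasp_force: 0.0
```

>>> apply_moves(motion=[{"jaw":-1,"xyz":[0,0,15],"twist":0},{"jaw":-1,"xyz":[0,0,20],"twist":0},{"jaw":-1,"xyz":[0,0,25],"twist":0},{"jaw":-1,"xyz":[0,0,28],"twist":0},{"jaw":-1,"xyz":[0,0,28],"twist":0}])

```text
time: 2.6
ee_pos: [0.6508, 0.097, 0.1108]
tcp_rot: [180.0, 0.0, 176.5]
wrist_force: [-0.2, 0.2, 2.5]
opening: -0.0003
grasp_force: 1.3
```

```bash
python3 - <<'E'
from workcell import camera
import cv2
p,d=camera('scene'); a=cv2.resize(p[170:270,220:320,::-1],(400,400),interpolation=2)
p,d=camera('wrist'); b=cv2.resize(p[:,:,::-1],(400,300)); b=cv2.copyMakeBorder(b,0,100,0,0,0)
cv2.imwrite('pics/chk1.png',cv2.hconcat([a,b]))
E
```

```text
(no output)
```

View pics/chk1.png

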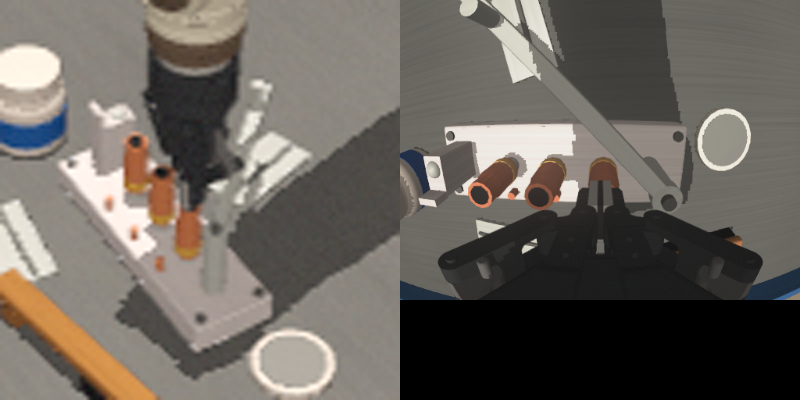

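Fingertips are centred on nozzle a (wrist view, about (602,175)) and it is already lower than b and c. I'll keep pressing.

>>> apply_moves(motion=[{"jaw":-1,"xyz":[0,0,4],"twist":0},{"jaw":-1,"xyz":[0,0,7],"twist":0},{"jaw":-1,"xyz":[0,0,9],"twist":0},{"jaw":-1,"xyz":[0,0,10],"twist":0},{"jaw":-1,"xyz":[0,0,10],"twist":0}])

```text
time: 3.32
ee_pos: [0.6508, 0.097, 0.102]
tcp_rot: [180.0, 0.1, 176.5]
wrist_force: [-3.3, 1.5, 11.3]
opening: -0.0001
grasp_force: 5.7
```

>>> apply_moves(motion=[{"jaw":-1,"xyz":[0,0,2],"twist":0},{"jaw":-1,"xyz":[0,0,3],"twist":0},{"jaw":-1,"xyz":[0,0,3],"twist":0}])

```text
time: 3.7
ee_pos: [0.6511, 0.097, 0.1019]
tcp_rot: [179.9, 0.2, 176.5]
wrist_force: [-9.9, 0.2, 26.2]
opening: 0.0002
grasp_force: 13.8
```

>>> apply_moves(motion=[{"jaw":-1,"xyz":[0,0,-25],"twist":0},{"jaw":-1,"xyz":[0,-10,-45],"twist":0},{"jaw":-1,"xyz":[0,-45,-45],"twist":0},{"jaw":-1,"xyz":[0,-45,-40],"twist":0},{"jaw":-1,"xyz":[0,-45,-25],"twist":0}])

```text
time: 4.32
ee_pos: [0.6483, 0.0516, 0.1222]
tcp_rot: [180.0, 0.1, 176.5]
wrist_force: [0.0, -0.1, -1.2]
opening: -0.0
grasp_force: 0.0
```

>>> apply_moves(motion=[{"jaw":-1,"xyz":[0,0,6],"twist":0},{"jaw":-1,"xyz":[0,0,12],"twist":0},{"jaw":-1,"xyz":[0,0,18],"twist":0},{"jaw":-1,"xyz":[0,0,23],"twist":0},{"jaw":-1,"xyz":[0,0,25],"twist":0}])

```text
time: 4.95
ee_pos: [0.6477, 0.0524, 0.1018]
tcp_rot: [180.0, 0.2, 176.6]
wrist_force: [-17.0, -3.1, 38.9]
opening: -0.0002
grasp_force: 19.4
```

>>> apply_moves(motion=[{"jaw":-1,"xyz":[0,0,-25],"twist":0},{"jaw":-1,"xyz":[0,-10,-45],"twist":0},{"jaw":-1,"xyz":[0,-45,-45],"twist":0},{"jaw":-1,"xyz":[0,-45,-40],"twist":0},{"jaw":-1,"xyz":[0,-45,-25],"twist":0}])

```text
time: 5.58
ee_pos: [0.6455, 0.0069, 0.1222]
tcp_rot: [180.0, 0.1, 176.5]
wrist_force: [0.6, 0.5, -1.2]
opening: -0.0003
grasp_force: 0.0
```

>>> apply_moves(motion=[{"jaw":-1,"xyz":[0,0,6],"twist":0},{"jaw":-1,"xyz":[0,0,12],"twist":0},{"jaw":-1,"xyz":[0,0,18],"twist":0},{"jaw":-1,"xyz":[0,0,22],"twist":0},{"jaw":-1,"xyz":[0,0,24],"twist":0}])

```text
time: 6.2
ee_pos: [0.645, 0.0074, 0.1018]
tcp_rot: [-180.0, 0.1, 176.6]
wrist_force: [-13.4, -1.8, 34.6]
opening: -0.0001
grasp_force: 17.1
```

>>> apply_moves(motion=[{"jaw":-1,"xyz":[0,0,-40],"twist":0},{"jaw":-1,"xyz":[0,0,-90],"twist":0},{"jaw":-1,"xyz":[40,0,-120],"twist":0},{"jaw":-1,"xyz":[100,0,-120],"twist":0},{"jaw":-1,"xyz":[100,0,-120],"twist":0}])

```text
time: 6.82
ee_pos: [0.5417, 0.0138, 0.2182]
tcp_rot: [180.0, -0.1, 176.6]
wrist_force: [0.8, 0.2, 0.5]
opening: -0.0003
grasp_force: 0.0
```

```bash
python3 - <<'E'
from workcell import camera,sensors
import cv2
p,d=camera('scene'); a=cv2.resize(p[170:270,220:320,::-1],(400,400),interpolation=2)
p,d=camera('wrist'); b=cv2.resize(p[:,:,::-1],(400,300)); b=cv2.copyMakeBorder(b,0,100,0,0,0)
cv2.imwrite('pics/chk2.png',cv2.hconcat([a,b])); print(sensors.get_obs()['ee_pos'])
E
```

```text
[0.54530759 0.01358908 0.21847332]
```

View pics/chk2.png

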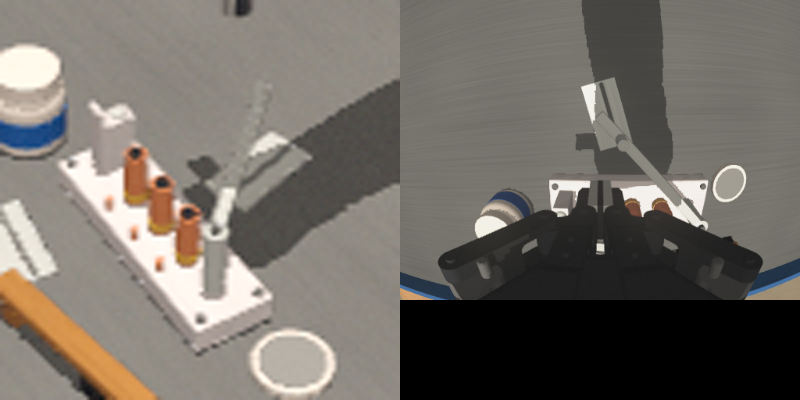

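All three nozzles stand down on the block at (135,178), (161,205), (189,232). The bar is still open. Next I'll go behind the thumb post.

>>> apply_moves(motion=[{"jaw":-1,"xyz":[20,20,0],"twist":0.18},{"jaw":-1,"xyz":[42,45,0],"twist":0.36},{"jaw":-1,"xyz":[42,45,30],"twist":0.54},{"jaw":-1,"xyz":[42,45,70],"twist":0.72},{"jaw":-1,"xyz":[42,45,94],"twist":0.82}])

```text
time: 7.55
ee_pos: [0.5068, 0.061, 0.122]
tcp_rot: [-179.9, -0.1, 129.3]
wrist_force: [-0.0, 0.8, 0.1]
opening: 0.0
grasp_force: 0.0
```

```bash
python3 - <<'E'
from workcell import camera,sensors
import cv2,numpy as np
p,d=camera('scene'); a=cv2.resize(p[170:270,220:320,::-1],(400,400),interpolation=2)
p,d=camera('wrist'); b=cv2.resize(p[:,:,::-1],(400,300)); b=cv2.copyMakeBorder(b,0,100,0,0,0)
cv2.imwrite('pics/chk3.png',cv2.hconcat([a,b])); o=sensors.get_obs(); print(o['ee_pos'],o['tcp_rot'],o['q'])
# waypoints: shifts in tool frame at call start
H=np.array([.6535,.1407]); F=[.5060,.0606]; yaw=129.5
def goal(phi,dd):
    a=np.radians(-93.5-phi); return H+.165*np.array([np.cos(a),np.sin(a)])-dd*np.array([-np.sin(a),np.cos(a)])
pts=[(47,20),(44,17),(38,17),(32,17),(26,17),(20,17),(15,17),(11,17),(8,17),(6,17)]
for k in (0,5):
    c=np.radians(yaw); x=np.array([np.cos(c),np.sin(c)]);y=np.array([np.sin(c),-np.cos(c)])
    for phi,dd in pts[k:k+5]:
        g=goal(phi,dd)-F; print(phi,(1e3*np.array([g@x,g@y])).round(1),round(np.radians(yaw-(176.5-phi)),3))
    F=goal(phi,dd); yaw=176.5-phi
E
```

```text
[0.50589626 0.06070709 0.12125321] [-1.79777942e+02 -1.45119517e-01  1.29487269e+02] [ 6.84145728e+00 -8.91584311e-01 -1.00019356e+01  8.11549097e+01
  2.40526995e-03  5.73539015e+01]
47 [ 1.9968e+04 -2.0000e-01] 0.0
44 [16936.1  -889.7] -0.052
38 [16732.9 -2657.6] -0.157
32 [16346.  -4394.5] -0.262
26 [15779.7 -6081.5] -0.367
20 [ -110.4 -1776.1] -0.105
15 [ -343.8 -3240.7] -0.192
11 [ -622.  -4394.3] -0.262
8 [ -883.  -5245.2] -0.314
6 [-1081.7 -5804.4] -0.349
```

View pics/chk3.png

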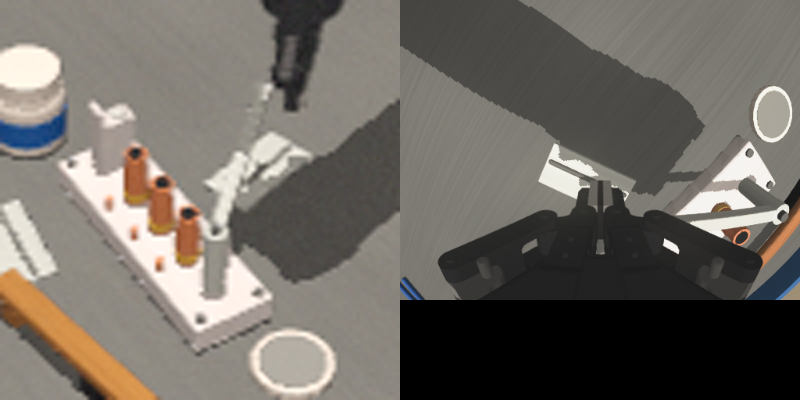

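Fingers stand behind the post, on the robot's and hinge side, above the coupon, and clear of the bar. My waypoints mixed mm with m, so I'm recomputing them.

```bash
cat > wp.py <<'E'
import numpy as np
H=np.array([.6535,.1407])
def goal(phi,dd):
    a=np.radians(-93.5-phi); return H+.165*np.array([np.cos(a),np.sin(a)])-dd/1e3*np.array([-np.sin(a),np.cos(a)])
def run(F,yaw,pts):
    for k in range(0,len(pts),5):
        c=np.radians(yaw); x=np.array([np.cos(c),np.sin(c)]);y=np.array([np.sin(c),-np.cos(c)])
        for phi,dd in pts[k:k+5]:
            g=goal(phi,dd)-F; print(phi,(1e3*np.array([g@x,g@y])).round(1),round(np.radians(yaw-(176.5-phi)),3))
        F=goal(phi,dd); yaw=176.5-phi; print(F,yaw)
E
python3 -c "
from wp import *
run(np.array([.5059,.0607]),129.5,[(47,24),(47,17),(43,17),(38,17),(33,17),(28,17),(23,17),(18,17),(14,17),(11,17)])"
```

```text
47 [-8.2 -0.2] 0.0
47 [-15.2  -0.2] 0.0
43 [-26.7  -1. ] -0.07
38 [-41.2  -0.8] -0.157
33 [-55.6   0.6] -0.244
[0.54168867 0.01817561] 143.5
28 [-14.4  -0.9] -0.087
23 [-28.9  -0.4] -0.175
18 [-43.3   1.2] -0.262
14 [-54.6   3.5] -0.332
11 [-63.    5.6] -0.384
[ 0.59572879 -0.0147879 ] 165.5
```

>>> apply_moves(motion=[{"jaw":-1,"xyz":[-8,0,-3],"twist":0},{"jaw":-1,"xyz":[-15,0,-3],"twist":0},{"jaw":-1,"xyz":[-27,-1,-3],"twist":-0.07},{"jaw":-1,"xyz":[-41,-1,-3],"twist":-0.157},{"jaw":-1,"xyz":[-56,1,-3],"twist":-0.244}])

```text
time: 8.28
ee_pos: [0.5436, 0.0173, 0.1285]
tcp_rot: [179.9, 0.1, 143.7]
wrist_force: [-0.6, 1.0, 0.6]
opening: 0.0001
grasp_force: 0.4
```

>>> apply_moves(motion=[{"jaw":-1,"xyz":[-14,-1,0],"twist":-0.087},{"jaw":-1,"xyz":[-29,0,0],"twist":-0.175},{"jaw":-1,"xyz":[-43,1,0],"twist":-0.262},{"jaw":-1,"xyz":[-55,4,0],"twist":-0.332},{"jaw":-1,"xyz":[-63,6,0],"twist":-0.384}])

```text
time: 8.9
ee_pos: [0.5979, -0.0155, 0.1283]
tcp_rot: [180.0, 0.1, 165.7]
wrist_force: [-1.6, 1.0, 0.3]
opening: 0.0001
grasp_force: 0.3
```

```bash
python3 - <<'E'
from workcell import camera,sensors
import cv2,numpy as np
p,d=camera('scene'); a=cv2.resize(p[170:270,220:320,::-1],(400,400),interpolation=2)
p,d=camera('wrist'); b=cv2.resize(p[:,:,::-1],(400,300)); b=cv2.copyMakeBorder(b,0,100,0,0,0)
cv2.imwrite('pics/chk4.png',cv2.hconcat([a,b])); o=sensors.get_obs(); print(o['ee_pos'],o['tcp_rot'],o['wrist_force'])
from wp import *
run(np.array([.5957,-.0148]),165.5,[(9,17),(7,17),(5,17),(3,17),(1.5,17),(0,17),(0,15)])
E
```

```text
[ 0.59801362 -0.01534886  0.12805217] [1.79984190e+02 8.56745707e-02 1.65557113e+02] [-1.17866459 -0.75334436 -0.10815349]
9 [-5.8 -0.5] -0.035
7 [-11.6  -0.8] -0.07
5 [-17.4  -0.9] -0.105
3 [-23.2  -0.7] -0.14
1.5 [-27.5  -0.5] -0.166
[ 0.62218399 -0.02219048] 175.0
0 [-4.3 -0.4] -0.026
0 [-6.3 -0.3] -0.026
[ 0.62845497 -0.02307651] 176.5
```

View pics/chk4.png

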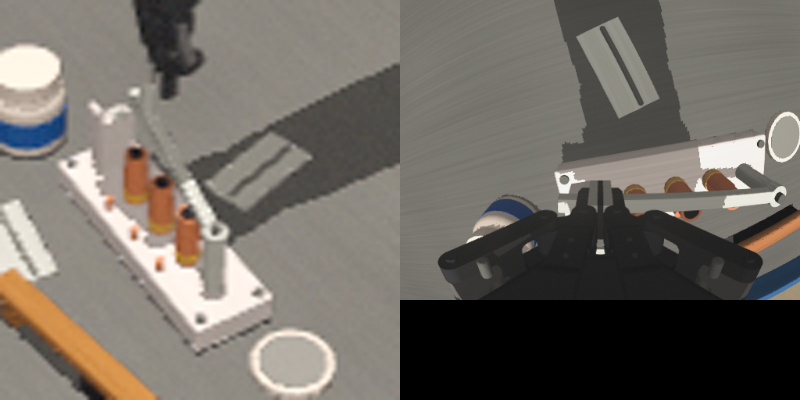

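The bar has followed the fingers to nearly over the nozzles (about 11° left), and the nozzles are still down. I'll continue past the spring ball.

>>> apply_moves(motion=[{"jaw":-1,"xyz":[-6,0,0],"twist":-0.035},{"jaw":-1,"xyz":[-12,-1,0],"twist":-0.07},{"jaw":-1,"xyz":[-17,-1,0],"twist":-0.105},{"jaw":-1,"xyz":[-23,-1,0],"twist":-0.14},{"jaw":-1,"xyz":[-28,0,0],"twist":-0.166}])

```text
time: 9.62
ee_pos: [0.6237, -0.0218, 0.1277]
tcp_rot: [-180.0, -0.0, 175.1]
wrist_force: [-0.1, -1.0, 0.4]
opening: 0.0003
grasp_force: 0.3
```

>>> apply_moves(motion=[{"jaw":-1,"xyz":[-3,0,0],"twist":-0.02},{"jaw":-1,"xyz":[-5,0,0],"twist":-0.026},{"jaw":-1,"xyz":[-6,0,0],"twist":-0.026},{"jaw":-1,"xyz":[-6,0,0],"twist":-0.026}])

```text
time: 10.12
ee_pos: [0.6284, -0.0221, 0.1273]
tcp_rot: [-180.0, -0.2, 176.5]
wrist_force: [-9.3, -0.2, 4.3]
opening: 0.0
grasp_force: 4.8
```

>>> apply_moves(motion=[{"jaw":-1,"xyz":[-2,0,0],"twist":0},{"jaw":-1,"xyz":[-3,0,0],"twist":0},{"jaw":-1,"xyz":[-3,0,0],"twist":0}])

```text
time: 10.5
ee_pos: [0.6289, -0.0221, 0.1272]
tcp_rot: [-180.0, -0.5, 176.5]
wrist_force: [-24.0, 0.7, 10.7]
opening: -0.0002
grasp_force: 11.9
```

It is on the hard stop. Backing off and looking.

>>> apply_moves(motion=[{"jaw":-1,"xyz":[5,0,0],"twist":0},{"jaw":-1,"xyz":[25,0,0],"twist":0},{"jaw":-1,"xyz":[60,0,-40],"twist":0},{"jaw":-1,"xyz":[100,0,-80],"twist":0},{"jaw":-1,"xyz":[100,0,-80],"twist":0}])

```text
time: 11.12
ee_pos: [0.5328, -0.0161, 0.2118]
tcp_rot: [180.0, 0.4, 176.5]
wrist_force: [0.4, -0.3, -0.1]
opening: 0.0002
grasp_force: 0.0
```

```bash
python3 - <<'E'
from workcell import camera,sensors
import cv2,numpy as np
p,d=camera('scene'); a=cv2.resize(p[170:270,220:320,::-1],(400,400),interpolation=2)
p,d=camera('top'); b=cv2.resize(p[140:240,200:300,::-1],(400,400),interpolation=2)
cv2.imwrite('pics/chk5.png',cv2.hconcat([a,b])); o=sensors.get_obs(); print(o['time'],o['ee_pos'],o['wrist_force'])
E
```

```text
11.225 [ 0.53342027 -0.01618892  0.20789181] [-0.38213288 -0.63047366 -0.16873427]
```

View pics/chk5.png

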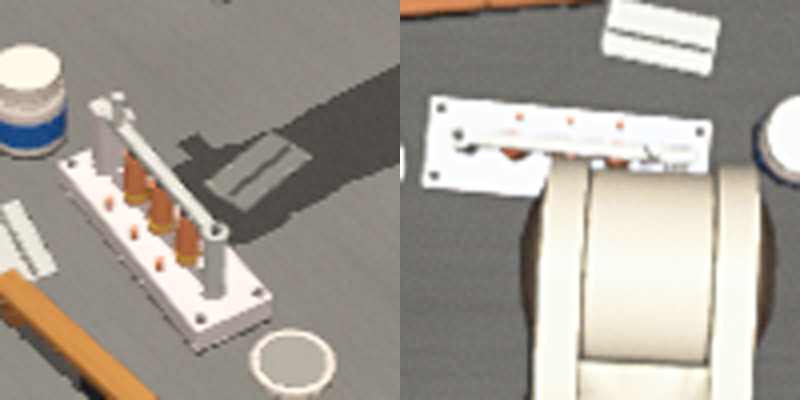

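The bar lies shut along the row from (217,232) to (100,103) against the back stop. The nozzles are down, the arm is clear and the bystanders have not moved.

```bash
python3 -c "
from workcell import bot
print(bot.job_done())"
```

```text
the job is handed in; nothing more can be done
None
```

I pressed all three nozzles fully home with the keeper bar well open, then swung the bar shut past its spring ball onto the back stop and handed the job in at about 11 s; no verdict came back, but the last pictures show it shut with the bystanders unmoved.

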